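White-reference a colour probe, then hold it centred in the sample beaker's guide

TASK

Take the colour probe out of its stand and first take its white reference: keep the probe upright with its tip held still about 20 mm above the middle of the white tile, without touching it, for two seconds. Then lower the rod through the hole in the green guide plate, touching nothing of that station, until the orange band on the rod is level with the plate's top face, and finish while still holding the probe there, upright, still and centred in the hole. Keep off the blue station and do not disturb the canister, the spare beaker or the display module.

Things in the scene. Friction and masses are not known exactly. Their poses are not given: they have to be found in the camera images.
- probe: Loose colour probe, about 0.12 kg: black square handset 28 x 28 mm, 64 mm tall (95 to 159 mm above the tip; grip its middle at 127 mm), orange cap to 163 mm, steel rod of 10 mm diameter below. Origin at the rod tip, z up the rod, x and y square to the handset faces. Starts upright, the handset underside resting on the stand shelf; lifts straight out, over 95 mm to clear it.
- probe_tip (a point): centre of the rod's lower end (same point as the probe's origin)
- probe_band (a point): centre of the 12 mm tall orange band round the rod, on the rod's axis, 55 mm above the tip
- stand: The fixed grey probe stand: base 100 x 90 mm, four thin steel posts, and a shelf 60 x 70 mm whose top is 110 mm above the table, with a loose 16 mm through hole in its middle that the rod hangs in. Origin under its centre at table height, on the hole's axis, z up.
- tile: The fixed white reference: black square mount 70 x 70 mm, 14 mm high, with a white round tile of 50 mm diameter standing 2 mm proud. Origin under its centre, z up.
- tile_face (a point): centre of the white tile's upper face, 16 mm above the table
- green_station: Fixed station to use: white base 85 x 130 mm, open glass beaker (56 mm over the rim, rim 78 mm above the table) with a disc in it (top at 15 mm), and over it a green guide plate 60 x 126 mm on two posts, underside 84 mm, top face 99 mm above the table, with a vertical 22 mm through hole in its middle. Origin under its centre at table height, z up, y along the plate.
- green_hole (a point): centre of the guide hole's mouth, level with the green plate's top face, 99 mm above the table
- blue_station: An identical fixed station with a blue guide plate; not to be used or touched. Origin under its centre at table height. The blue and green stations may change places.
- canister: Loose green canister with a paper label and white lid, 86 mm across, 135 mm tall, standing; leave it alone. Origin at the centre of its underside.
- spare_beaker: Loose empty glass beaker, 72 mm over the rim, 90 mm tall, standing; leave it alone. Origin at the centre of its underside.
- display_module: Loose green circuit board with a bright lime display, 36 x 80 mm, 12 mm high, lying flat; leave it alone. Origin at the centre of its underside.
Not all that is in view belongs to the job. There is more than one size of the probe; the job needs the middle-sized.

How it is judged:
By the outcome, as a careful person would: the job done as asked, in the order asked, and still so for the second after the job is handed in, while the arm keeps its last pose, push and grip.
It also fails if it takes over 67 s, if anything falls off the work surface, if the arm or the gripper's body presses on something with over 40 N, if the wrist force passes 120 N, or if a joint passes its speed limit or range.

ROBOT

A 7-joint arm with a two-finger parallel gripper is mounted at the origin on the work surface. World frame = base frame: x ahead of the robot, y to its left, z up, the work surface at z = 0. Lengths are in m, angles in rad, forces in N, time in s.
With the tool pointing down it reaches from about 0.4 to 0.875 m from the base axis. Payload 19.3 kg.
Tool frame: the origin (TCP) lies where the fingers leave the gripper's body, on its centre line; the fingertips stand bot.tip_reach ahead of it and the grasp point (between the pads) lies 54 mm ahead of it (bot.tip_reach is the distance from the TCP to the fingertips, in m); z points along the fingers, y is the line along which they close (so a half turn about z gives the same grasp; the last joint's range is limited). The gripper opens to 85 mm and grips with 20 to 120 N. Pads are 22 mm wide; open, the fingers measure 114 mm over their backs; the gripper's body (76 mm by 85 mm) begins 54 mm behind the grasp point. The pads swing forward as they close: fully open they stand 13 mm farther back than shut.
Start: joints at [1.19, 0.521, -0.036, 1.599, 0.021, 1.021, -0.113], TCP at [0.191, -0.595, 0.304] pointing down, gripper open.
Joint ranges: [-2.91, 2.91], [-0.3, 2.13], [-1.5, 1.42], [0.17, 2.43], [-1.26, 4.41], [0.16, 1.93], [-2.52, 2.52]. Speed limits (rad/s): [1.89, 1.89, 2.39, 2.39, 3.01, 3.01, 3.01].

INTERFACE

Orientations are given as [roll, pitch, yaw] about the fixed x, y, z axes, in that order (R = Rz(yaw) Ry(pitch) Rx(roll)).
In Python, from workcell import bot gives the robot as it stands. The module is installed in compiled form; this text tells all that it offers.
- The arm moves only by the shell command python3 -m jog 'ROWS' [FORCE]. ROWS is JSON, a list that holds one entry, the list of rows, each a list of 7 numbers: the shift along the tool's x, y, z in mm, then the turn, a rotation vector about the tool's x, y, z in rad, then the opening, from 0 (shut) to 1 (fully open). In form: [[[tx, ty, tz, wx, wy, wz, fingers], ...]]. A call has 1 to 5 rows; each row shifts and turns the commanded pose from where the row before left it, along the tool's axes as they then stand; what a row does not reach is not made up. A row lasts 1/10 s, in which the tool goes at most 50 mm and 8.59 degrees, less where a joint would pass 70% of its speed; a pose out of reach is approached as far as the arm can. A call is refused whole if a number of a shift passes 50 or a number of a turn 0.15, either way. A call with a gripper value outside its range is refused whole. The fingers move at their own pace and stop on an object; FORCE is the grip in N (left out, the last holds). Time passes only in rows, so rows that do not move let the fingers close. It gives the time, the measured TCP pose, the force, the opening and the grip force at its end, in the units of the state.
- bot.observe(): the state, without advancing time (a new reading comes with each control period).
- bot.grab_frame(name): name is "side" or "top" or "wrist"; returns a dict with "img" (384x512x3 uint8, red, green, blue), "intrinsics" (3x3 intrinsics, pixels), "k1" (the pictures are not rectified: a ray, as slopes to the right and down, at radius r is drawn at 1 + k1 r^2 times it, then the intrinsics apply), "R" (3x3) and "t" (3): a world point X has camera coordinates R X + t; the wrist camera has in their place "tool_from_camera" (4x4, takes a point from camera to tool coordinates, whose origin is the TCP and whose axes are the flange's). Camera axes: x right, y down, z forward; pixel columns grow to the right and rows downward; lengths in m; the calibration is good to about 2 mm. A picture is of the moment at which its call begins: read the wrist's pose just before it. There is no depth.
- bot.job_done(): hands the job in; it is judged then, once.
Trained networks look in a picture, given as the dict that the camera call returned (one of the last four; its "shot" number tells which), for a name from the list of things; names that differ only in an ending like _2 or _b are one class to them, and where a whole thing is asked for, a point or a joint stands for the part that bears it (a point fixed in the world has none). Each returns a list of dicts, best first, with "conf" (0 to 1); they miss things now and then, are a little off and sometimes report something else, mostly with a low value. They report only what shows in the picture. A call takes as long as a camera call. They do not tell look-alikes from the thing itself.
- bot.trace(query, picture): "region" (384x512 bool, what is visible of it).
- bot.spot_point(query, picture): "xyz" ([x, y, z] in m, in world coordinates, good to about 4 mm: a listed point, or the origin of a listed thing).
The state is a dict: "clock": time; "qpos": joint angles; "qd": joint speeds; "joint_efforts": joint torques, N m; "position": TCP position; "tool_rot": TCP orientation; "force": force on the tool from outside, world axes, zero at the start; "moment": the same for the moment, N m; "grip_width": finger opening in m; "finger_force": force on a finger pad.
Only numpy, scipy, OpenCV 4.12 (cv2) and the standard library are available. Lean on these libraries where they do the work, as an engineer would, in place of code of your own. Each camera call takes 0.05 s, during which the arm holds its last target. There are 200 camera calls.

## Working session

There is one attempt and no reset: what is moved stays moved. The work goes in short steps, Python scripts to look and compute and a shell command to move; the robot and the scene stay as the last step left them, time stands still between calls to the robot, and variables do not carry over. Pictures are saved under pics/ and viewed, at most 13 in all, crops included, and the job is handed in when it is done.

```bash
mkdir -p pics
cat > h.py <<'E'
import numpy as np, cv2
from workcell import bot
from scipy.spatial.transform import Rotation as Ro
def save(f,name): cv2.imwrite('pics/'+name,f['img'][:,:,::-1])
def proj(f,X):
    c=f['R']@np.array(X)+f['t']; s=c[:2]/c[2]; s=s*(1+f['k1']*(s@s)); K=np.array(f['intrinsics'])
    return (K@[s[0],s[1],1])[:2]
E
python3 - <<'E'
from h import *
np.set_printoptions(precision=4,suppress=True)
s=bot.observe(); print(s, bot.tip_reach)
for c in ['side','top']:
    f=bot.grab_frame(c); save(f,c+'0.png'); print(c,f['k1'],(-np.array(f['R']).T@f['t']))
    for q in ['probe','probe_band','stand','tile','tile_face','green_station','green_hole','blue_station','canister','spare_beaker','display_module']:
        for d in bot.spot_point(q,f): print(q,np.round(d['xyz'],4),round(d['conf'],2),proj(f,d['xyz']).round())
E
```

```text
{'clock': 0.0, 'qpos': array([ 1.1898,  0.522 , -0.0364,  1.6   ,  0.0212,  1.0211, -0.1128]), 'qd': array([-0.0008,  0.0008,  0.0001, -0.0006,  0.0001, -0.0009,  0.0012]), 'joint_efforts': array([  0.0004, -92.7096,   1.9798, -36.9933,   0.0179,   0.0081,
        -0.    ]), 'position': array([ 0.1911, -0.5948,  0.3033]), 'tool_rot': array([-3.1405,  0.    ,  0.3108]), 'force': array([1.3175, 0.9344, 0.5682]), 'moment': array([-0.0406,  0.0434, -0.0083]), 'finger_force': 0.0, 'grip_width': 0.08499512523709488} 0.0726
side -0.045804766835243586 [ 0.0768 -0.4926  0.5919]
probe [ 0.4378 -0.2333  0.0011] 0.9 [308. 309.]
probe [ 0.4562 -0.3365  0.0149] 0.8 [358. 335.]
probe_band [ 0.3525 -0.234   0.0729] 0.91 [278. 310.]
probe_band [ 0.4604 -0.336   0.0756] 0.9 [366. 313.]
probe_band [ 0.4367 -0.2323  0.0423] 0.86 [310. 295.]
probe_band [ 0.7038  0.3046 -0.0035] 0.32 [243. 158.]
stand [ 0.458  -0.3433  0.0006] 0.79 [360. 342.]
stand [0.5909 0.1224 0.1018] 0.67 [252. 164.]
stand [ 0.4425  0.2749 -0.0013] 0.43 [177. 191.]
tile [0.442  0.2755 0.0006] 0.73 [177. 190.]
tile_face [0.4381 0.2779
[... 573 characters left out ...]
394  0.017 ] 0.65 [372. 229.]
probe [0.7091 0.3077 0.0016] 0.15 [161. 149.]
probe_band [ 0.349  -0.2423  0.07  ] 0.79 [345. 264.]
probe_band [ 0.439  -0.2337  0.0426] 0.45 [339. 232.]
stand [ 0.4577 -0.3393  0.0006] 0.81 [370. 228.]
tile [ 0.4394  0.2755 -0.0006] 0.65 [166. 234.]
tile_face [0.4344 0.2755 0.0171] 0.67 [165. 235.]
green_station [0.5966 0.1259 0.0021] 0.87 [217. 183.]
green_hole [0.5902 0.1243 0.1012] 0.96 [213. 177.]
canister [ 0.7068  0.3047 -0.0024] 0.88 [162. 150.]
canister [0.438  0.2743 0.0057] 0.16 [166. 234.]
spare_beaker [ 0.6561 -0.3399  0.0001] 0.86 [366. 165.]
spare_beaker [0.5934 0.1287 0.0019] 0.56 [216. 184.]
display_module [0.4566 0.0525 0.0022] 0.54 [240. 229.]
```

View pics/side0.png

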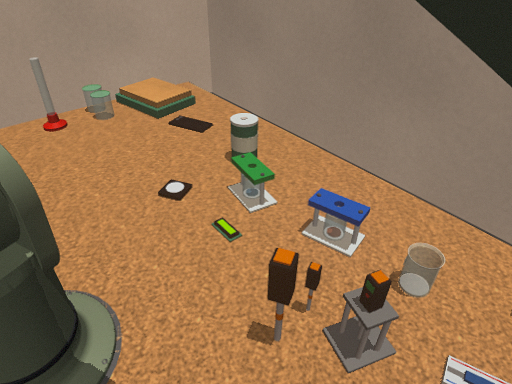

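View pics/top0.png

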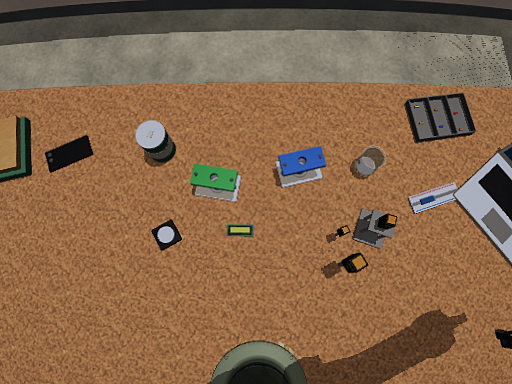

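The middle-sized probe is the one in the grey stand: side (375,292), top (388,221). The large probe stands at side (282,290) and the small one at (313,280). The tile is at side (175,188) and the green plate at (253,167). Next I'll go above the probe.

```bash
cat >> h.py <<'E'
def pose():
    s=bot.observe(); return np.array(s['position']),Ro.from_euler('xyz',s['tool_rot'])
def delta(target,yaw=None):
    "shift in mm along current tool axes to TCP target; turn vector to point straight down at yaw"
    p,R=pose(); y=R.as_euler('xyz')[2] if yaw is None else yaw
    T=Ro.from_euler('xyz',[np.pi,0,y])
    print('shift mm',(R.inv().apply(np.array(target)-p)*1000).round(1),'turn',(R.inv()*T).as_rotvec().round(4), 'at',p.round(4))
E
python3 - <<'E'
from h import *
delta([0.41,-0.38,0.34])
E
```

```text
shift mm [ 274.2 -137.8  -36.1] turn [0. 0. 0.] at [ 0.1911 -0.5951  0.3039]
```

```bash
python3 -m jog '[[[34,-17,-9,0,0,0,1],[34,-17,-9,0,0,0,1],[34,-17,-9,0,0,0,1],[34,-17,-9,0,0,0,1],[34,-17,0,0,0,0,1]]]'
python3 -m jog '[[[34,-17,0,0,0,0,1],[34,-17,0,0,0,0,1],[34,-17,0,0,0,0,1],[0,0,0,0,0,0,1],[0,0,0,0,0,0,1]]]'
python3 - <<'E'
from h import *
p,R=pose(); f=bot.grab_frame('wrist'); save(f,'w1.png'); print(p,f['tool_from_camera'].round(4))
M=np.eye(4);M[:3,:3]=R.as_matrix();M[:3,3]=p
C=np.linalg.inv(M@f['tool_from_camera']);f['R'],f['t']=C[:3,:3],C[:3,3]
for q in ['probe','probe_band','stand']:
    for d in bot.spot_point(q,f): print(q,np.round(d['xyz'],4),round(d['conf'],2),proj(f,d['xyz']).round())
E
```

```text
clock: 1.7
position: [0.3281, -0.4613, 0.3411]
tool_rot: [3.14, -0.001, 0.311]
force: [0.2, -0.5, 0.2]
grip_width: 0.0852
finger_force: 0.0
clock: 2.2
position: [0.4089, -0.382, 0.3399]
tool_rot: [3.142, 0.0, 0.312]
force: [-0.2, -1.1, 0.5]
grip_width: 0.0852
finger_force: 0.0
[ 0.40888543 -0.38199683  0.33991419] [[ 1.000e-03 -9.658e-01 -2.594e-01  6.510e-02]
 [ 1.000e+00  1.000e-03  1.000e-04 -4.000e-04]
 [ 2.000e-04 -2.594e-01  9.658e-01 -7.060e-02]
 [ 0.000e+00  0.000e+00  0.000e+00  1.000e+00]]
probe [ 0.3492 -0.2362 -0.0035] 0.94 [140. 165.]
probe [ 0.4527 -0.3427  0.0142] 0.91 [238. 115.]
probe [ 0.436  -0.2299  0.0014] 0.79 [149.  99.]
probe_band [ 0.3487 -0.239   0.0711] 0.91 [118. 179.]
probe_band [ 0.4378 -0.2328  0.0429] 0.7 [139.  97.]
stand [ 0.4559 -0.341   0.0013] 0.76 [239. 111.]
```

View pics/w1.png

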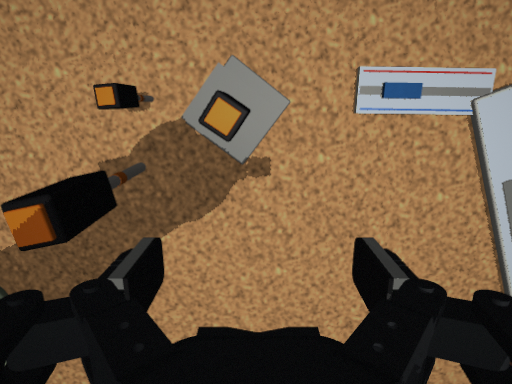

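The cap is seen from nearly overhead at pixel (224,117), turned roughly 30° in the image. The stand shelf is beneath it. I'll fit the cap's centre and yaw.

```bash
cat >> h.py <<'E'
def wrist():
    p,R=pose(); f=bot.grab_frame('wrist'); M=np.eye(4);M[:3,:3]=R.as_matrix();M[:3,3]=p
    C=np.linalg.inv(M@f['tool_from_camera']);f['R'],f['t']=C[:3,:3],C[:3,3]; return f
def back(f,px,z):
    K=np.array(f['intrinsics']); d=(np.array(px,float)-K[:2,2])/[K[0,0],K[1,1]]; s=d.copy()
    for _ in range(20): s=d/(1+f['k1']*(s@s))
    c=-f['R'].T@f['t']; r=f['R'].T@[s[0],s[1],1]; return c+r*(z-c[2])/r[2]
def cap(f,guess,z):
    h=cv2.cvtColor(f['img'],cv2.COLOR_RGB2HSV); m=cv2.inRange(h,(8,160,120),(25,255,255))
    u,v=proj(f,guess).round().astype(int); w=np.zeros_like(m); w[max(v-35,0):v+35,max(u-35,0):u+35]=1
    n,l,st,_=cv2.connectedComponentsWithStats(m*w); k=1+st[1:,4].argmax()
    cs,_=cv2.findContours((l==k).astype(np.uint8),cv2.RETR_EXTERNAL,cv2.CHAIN_APPROX_NONE)
    W=np.array([back(f,q[0],z)[:2] for q in cs[0]],np.float32)
    print('cap px',st[k],'rect',cv2.minAreaRect((W*1000).astype(np.float32)))
E
python3 - <<'E'
from h import *
f=wrist(); cap(f,[.455,-.341,.178],.178)
for z in [.178]: print(back(f,(224,117),z), proj(f,[.457,-.34,.178]))
s=[d['xyz'] for d in bot.spot_point('stand',f)[:1]]; print(s)
for n,z in [('black',.174)]:
    m=cv2.inRange(f['img'],(0,0,0),(50,50,50)); m[:70]=0;m[160:]=0;m[:,:180]=0;m[:,270:]=0
    m=cv2.morphologyEx(m,cv2.MORPH_OPEN,np.ones((3,3)));c=max(cv2.findContours(m,0,1)[0],key=cv2.contourArea)
    print(n,cv2.minAreaRect((np.array([back(f,q[0],z)[:2] for q in c])*1000).astype(np.float32)))
E
```

```text
cap px [203  95  36  38 780] rect ((455.54925537109375, -339.73193359375), (19.72150993347168, 19.681957244873047), 73.89596557617188)
[ 0.45425774 -0.3425709   0.178     ] [221.61589889 112.13205103]
[[0.456, -0.3363, -0.0028]]
black ((455.94854736328125, -340.4176025390625), (28.179183959960938, 28.425949096679688), 73.78614807128906)
```

```bash
python3 -m jog '[[[0,0,0,0,0,0.14,1],[0,0,0,0,0,0.14,1],[0,0,0,0,0,0.14,1],[0,0,0,0,0,0.14,1],[0,0,0,0,0,0.035,1]]]'
python3 - <<'E'
from h import *
delta([.4558,-.340,.24],-0.283)
E
```

```text
clock: 3.0
position: [0.4082, -0.3827, 0.3399]
tool_rot: [3.141, 0.0, -0.291]
force: [0.0, -0.3, -0.4]
grip_width: 0.0857
finger_force: 0.0
shift mm [ 33.4 -54.6  99.9] turn [ 0.0002  0.     -0.0075] at [ 0.4082 -0.3827  0.3399]
```

```bash
python3 -m jog '[[[16.7,-27.3,0,0,0,-0.007,1],[16.7,-27.3,0,0,0,0,1],[0,0,20,0,0,0,1],[0,0,20,0,0,0,1],[0,0,0,0,0,0,1]]]'
python3 - <<'E'
from h import *
f=wrist(); cap(f,[.4558,-.340,.178],.178); save(f,'w2.png')
delta([.4558,-.340,.197],-0.283)
E
```

```text
clock: 3.5
position: [0.4548, -0.3389, 0.2979]
tool_rot: [-3.141, 0.003, -0.277]
force: [-0.2, 0.0, -0.2]
grip_width: 0.0853
finger_force: 0.0
cap px [245 194  30  29 854] rect ((455.9021911621094, -340.1890563964844), (18.485816955566406, 18.673484802246094), 74.1749038696289)
shift mm [  0.9   0.5 102.4] turn [-0.0004  0.0018  0.0051] at [ 0.4552 -0.3394  0.2994]
```

View pics/w2.png

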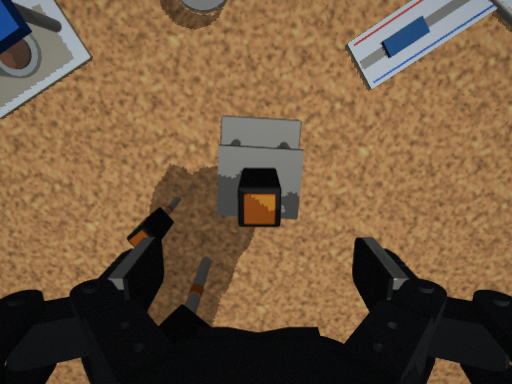

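The cap is centred between the fingers at (260,208) and square to them. The way down is clear, so I'll descend.

```bash
python3 -m jog '[[[0.5,0.5,25,0,0,0,1],[0,0,25,0,0,0,1],[0,0,25,0,0,0,1],[0,0,18,0,0,0,1],[0,0,9,0,0,0,1]]]'
python3 - <<'E'
from h import *
delta([.4558,-.340,.197],-0.283)
E
```

```text
clock: 4.05
position: [0.4559, -0.3402, 0.1976]
tool_rot: [-3.142, 0.0, -0.278]
force: [0.3, -0.5, 0.5]
grip_width: 0.0857
finger_force: 0.0
shift mm [-0.1 -0.2  0.6] turn [-0.0001  0.0004  0.0051] at [ 0.4559 -0.3402  0.1976]
```

```bash
python3 -m jog '[[[0,0,0,0,0,0,0.2],[0,0,0,0,0,0,0.2],[0,0,0,0,0,0,0.2],[0,0,0,0,0,0,0.2],[0,0,0,0,0,0,0.2]]]' 50
python3 -m jog '[[[0,0,0,0,0,0,0.2],[0,0,0,0,0,0,0.2],[0,0,0,0,0,0,0.2],[0,0,0,0,0,0,0.2],[0,0,0,0,0,0,0.2]]]' 50
```

```text
clock: 4.55
position: [0.4564, -0.34, 0.1989]
tool_rot: [3.141, -0.001, -0.277]
force: [-2.0, 0.5, 8.0]
grip_width: 0.0276
finger_force: 48.7
clock: 5.05
position: [0.4563, -0.34, 0.1989]
tool_rot: [3.141, -0.001, -0.277]
force: [-1.4, 0.9, 9.0]
grip_width: 0.0272
finger_force: 48.7
```

```bash
python3 -m jog '[[[0,0,-5,0,0,0,0.2],[0,0,-10,0,0,0,0.2],[0,0,-15,0,0,0,0.2],[0,0,-20,0,0,0,0.2],[0,0,-20,0,0,0,0.2]]]'
python3 -m jog '[[[0,0,-20,0,0,0,0.2],[0,0,-20,0,0,0,0.2],[0,0,-20,0,0,0,0.2],[0,0,-15,0,0,0,0.2],[0,0,0,0,0,0,0.2]]]'
python3 - <<'E'
from h import *
for c in ['side','top']:
    f=bot.grab_frame(c); save(f,c+'1.png')
    for q in ['probe','probe_band']:
        for d in bot.spot_point(q,f): print(c,q,np.round(d['xyz'],4),round(d['conf'],2))
f=wrist(); save(f,'w3.png')
E
```

```text
clock: 5.55
position: [0.456, -0.3398, 0.2694]
tool_rot: [3.142, -0.0, -0.277]
force: [-0.1, -0.5, -1.3]
grip_width: 0.0274
finger_force: 49.3
clock: 6.05
position: [0.4565, -0.3401, 0.3455]
tool_rot: [3.141, -0.004, -0.277]
force: [0.0, 0.2, -1.6]
grip_width: 0.0278
finger_force: 49.3
side probe [ 0.4558 -0.34    0.1647] 0.75
side probe [ 0.4364 -0.2296 -0.0007] 0.74
side probe [ 0.3489 -0.2394  0.0017] 0.59
side probe_band [ 0.3508 -0.2381  0.0713] 0.88
side probe_band [ 0.4614 -0.3377  0.2209] 0.78
side probe_band [ 0.4384 -0.233   0.0417] 0.74
side probe_band [0.4385 0.2757 0.0122] 0.6
top probe [ 0.4369 -0.2346  0.006 ] 0.67
top probe [ 0.3497 -0.2344 -0.0029] 0.58
top probe [ 0.4541 -0.3386  0.1601] 0.48
top probe_band [ 0.3478 -0.2425  0.0695] 0.7
top probe_band [ 0.4562 -0.3357  0.1588] 0.6
top probe_band [ 0.4366 -0.2319  0.0416] 0.54
top probe_band [ 0.4544 -0.3405  0.2138] 0.5
```

View pics/side1.png

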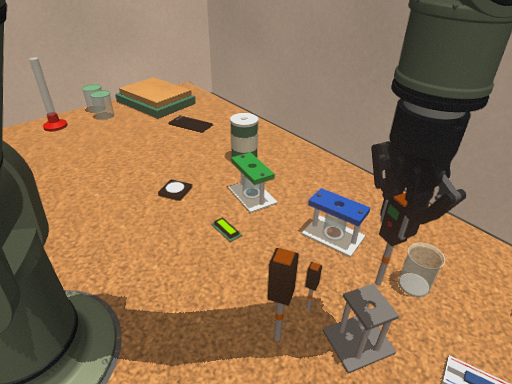

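The probe is out of the stand, held upright, with its tip near (380,283). Before travelling I'll measure the tile and the hole from the fixed cameras.

```bash
cat >> h.py <<'E'
def blob(f,guess,z,lo,hi,r=25):
    "centre at height z of the coloured blob nearest guess (HSV range), with holes"
    h=cv2.cvtColor(f['img'],cv2.COLOR_RGB2HSV); m=cv2.inRange(h,lo,hi); u,v=proj(f,guess).round().astype(int)
    w=np.zeros_like(m); cv2.circle(w,(int(u),int(v)),r,1,-1); n,l,st,_=cv2.connectedComponentsWithStats(m*w); k=1+st[1:,4].argmax()
    c=cv2.findContours((l==k).astype(np.uint8),cv2.RETR_EXTERNAL,cv2.CHAIN_APPROX_NONE)[0][0]
    W=(np.array([back(f,q[0],z)[:2] for q in c])*1000).astype(np.float32)
    print('blob',st[k],'rect',cv2.minAreaRect(W),'circle',cv2.minEnclosingCircle(W))
E
python3 - <<'E'
from h import *
for c in ['side','top']:
    f=bot.grab_frame(c); print(c)
    blob(f,[.439,.2755,.016],.016,(0,0,150),(179,60,255),20)
    blob(f,[.590,.1245,.099],.099,(50,130,30),(75,255,255),40)
    cap_=back(f,(0,0),0)
    for q in ['tile','tile_face','green_hole','green_station']:
        print(q,[(np.round(d['xyz'],4),round(d['conf'],2)) for d in bot.spot_point(q,f)[:1]])
E
```

```text
side
blob [166 182  18  11 155] rect ((436.6972961425781, 274.0745849609375), (49.62206268310547, 46.898223876953125), 86.37184143066406) circle ((436.9836730957031, 274.0456237792969), 25.480426788330078)
blob [232 153  42  31 611] rect ((587.7075805664062, 118.19007873535156), (141.51248168945312, 63.77100372314453), 77.66077423095703) circle ((581.2611083984375, 119.11622619628906), 73.97205352783203)
tile [(array([4.405e-01, 2.752e-01, 2.000e-04]), 0.94)]
tile_face [(array([0.4392, 0.2762, 0.0124]), 0.92)]
green_hole [(array([0.5909, 0.1218, 0.1042]), 0.92)]
green_station [(array([ 5.945e-01,  1.252e-01, -1.000e-04]), 0.81)]
top
blob [158 226  16  17 207] rect ((438.2763366699219, 273.67706298828125), (47.76054000854492, 45.268455505371094), 2.776630163192749) circle ((438.2170715332031, 274.5466613769531), 24.493906021118164)
blob [190 164  47  27 845] rect ((589.3361206054688, 123.22148132324219), (125.85494232177734, 59.93260955810547), 79.91820526123047) circle ((590.23583984375, 123.78843688964844), 67.90788269042969)
tile [(array([0.4381, 0.2742, 0.0022]), 0.66)]
tile_face [(array([0.4344, 0.2748, 0.0143]), 0.96)]
green_hole [(array([0.5904, 0.1259, 0.099 ]), 0.74)]
green_station [(array([0.5924, 0.1264, 0.0033]), 0.88)]
```

```bash
python3 -m jog '[[[-11,-34,0,0,0,0,0.2],[-11,-34,0,0,0,0,0.2],[-11,-34,0,0,0,0,0.2],[-11,-34,0,0,0,0,0.2],[-11,-34,0,0,0,0,0.2]]]'
python3 -m jog '[[[-11,-34,0,0,0,0,0.2],[-11,-34,0,0,0,0,0.2],[-11,-34,0,0,0,0,0.2],[-11,-34,0,0,0,0,0.2],[-11,-34,0,0,0,0,0.2]]]'
```

```text
clock: 7.4
position: [0.4494, -0.1599, 0.343]
tool_rot: [3.142, -0.0, -0.277]
force: [1.1, 0.5, -1.1]
grip_width: 0.0275
finger_force: 49.4
clock: 7.9
position: [0.4431, 0.0187, 0.3431]
tool_rot: [-3.141, -0.001, -0.277]
force: [1.5, 0.4, -1.4]
grip_width: 0.0279
finger_force: 49.4
```

```bash
python3 -m jog '[[[-11,-34,0,0,0,0,0.2],[-11,-34,0,0,0,0,0.2],[-11,-34,0,0,0,0,0.2],[-11,-34,0,0,0,0,0.2],[-11,-34,0,0,0,0,0.2]]]'
python3 -m jog '[[[-10,-34,0,0,0,0,0.2],[-9,-31,0,0,0,0,0.2],[0,0,0,0,0,0,0.2],[0,0,0,0,0,0,0.2]]]'
python3 - <<'E'
from h import *
f=wrist(); save(f,'w4.png'); blob(f,[.438,.2745,.016],.016,(0,0,150),(179,60,255),60)
print('tile px',proj(f,[.438,.2745,.016]))
print([(d['xyz'],d['conf']) for q in ('tile_face','green_hole') for d in bot.spot_point(q,f)])
for c in ['side','top']:
    f=bot.grab_frame(c); save(f,c+'2.png')
    print(c,[(q,np.round(d['xyz'],4),round(d['conf'],2),proj(f,d['xyz']).round()) for q in ('probe','probe_band') for d in bot.spot_point(q,f) if d['xyz'][1]>0])
delta([.438,.2745,.25],-0.277)
E
```

```text
clock: 8.4
position: [0.4368, 0.1973, 0.3431]
tool_rot: [-3.141, -0.0, -0.278]
force: [1.2, -1.1, -1.1]
grip_width: 0.0275
finger_force: 49.4
clock: 8.8
position: [0.4366, 0.247, 0.3424]
tool_rot: [3.141, 0.002, -0.275]
force: [-0.2, 0.3, -2.1]
grip_width: 0.0276
finger_force: 49.5
blob [ 216  144   40   38 1183] rect ((437.9378356933594, 275.86962890625), (49.60569763183594, 47.58524703979492), 74.25704956054688) circle ((437.425537109375, 275.93878173828125), 25.036468505859375)
tile px [236.49728045 162.44748637]
[([0.4359, 0.2757, 0.0165], 0.64), ([0.4349, 0.2461, 0.2112], 0.46)]
side [('probe', array([0.4389, 0.2501, 0.1577]), 0.63, array([173., 145.])), ('probe', array([ 0.5918,  0.1234, -0.0043]), 0.49, array([252., 197.]))]
top []
shift mm [ -7.1 -27.8  92.5] turn [ 0.0002  0.0016 -0.0017] at [0.4373 0.2458 0.3425]
```

View pics/w4.png

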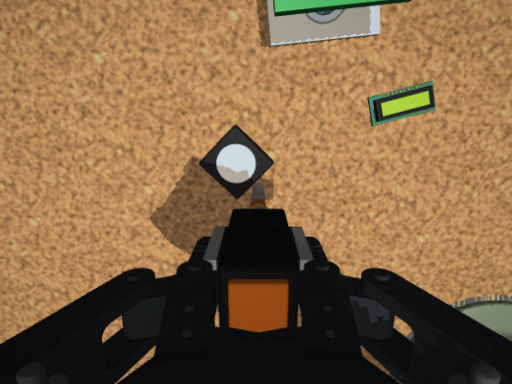

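View pics/side2.png

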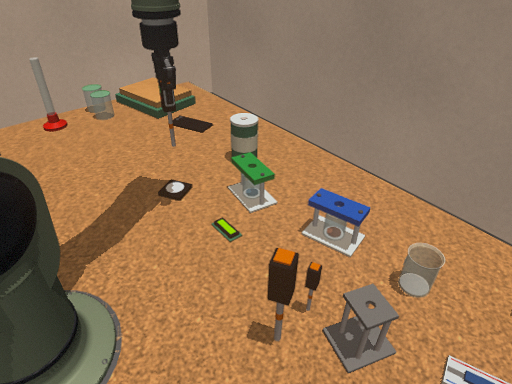

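The wrist view shows the tile's white disc at (236,163) and the rod tip at about (259,187). The side view shows the tip at (174,146) with the rod upright. I'll move over the tile and come partly down.

```bash
python3 -m jog '[[[-7,-28,0,0,0,0,0.2],[0,0,30,0,0,0,0.2],[0,0,30,0,0,0,0.2],[0,0,20,0,0,0,0.2],[0,0,12,0,0,0,0.2]]]'
python3 -m jog '[[[0,0,0,0,0,0,0.2],[0,0,0,0,0,0,0.2]]]'
python3 - <<'E'
from h import *
p,R=pose(); im=[]
for c in ['side','top','wrist']:
    f=wrist() if c=='wrist' else bot.grab_frame(c)
    tip=p+[0,0,-.1839]; a=proj(f,tip); b=proj(f,tip+[0,0,.055]); d=proj(f,tip+[0,0,.095]); print(c,a,b,d)
    u,v=((a+d)/2).round().astype(int); u=np.clip(u,32,480);v=np.clip(v,35,350)
    g=cv2.resize(f['img'][v-35:v+35,u-32:u+32],None,fx=4,fy=4,interpolation=cv2.INTER_NEAREST)
    for q,col in ((a,(255,0,0)),(b,(0,0,255)),(d,(255,0,255))): cv2.circle(g,tuple(int(x) for x in (q-[u-32,v-35]+.5)*4),3,col,1)
    im.append(g)
cv2.imwrite('pics/c1.png',np.hstack(im)[:,:,::-1])
delta([.4375,.275,.22],-0.277)
E
```

```text
clock: 9.75
position: [0.4375, 0.271, 0.2489]
tool_rot: [3.14, 0.003, -0.278]
force: [-0.3, 0.4, -0.5]
grip_width: 0.0273
finger_force: 49.5
clock: 9.95
position: [0.4382, 0.2714, 0.2511]
tool_rot: [-3.141, 0.002, -0.278]
force: [-0.2, 0.1, -0.8]
grip_width: 0.0274
finger_force: 49.5
side [173.17013798 171.56640107] [170.5753671  153.70071582] [168.58805702 139.92566839]
top [161.39639282 232.08230498] [155.63237669 229.72623735] [151.01240663 227.8336068 ]
wrist [258.14571654 185.62297718] [258.15448887 206.1431646 ] [258.16423917 229.05407337]
shift mm [-1.6 -3.1 31.4] turn [-0.001   0.0012 -0.001 ] at [0.4382 0.2715 0.2513]
```

View pics/c1.png

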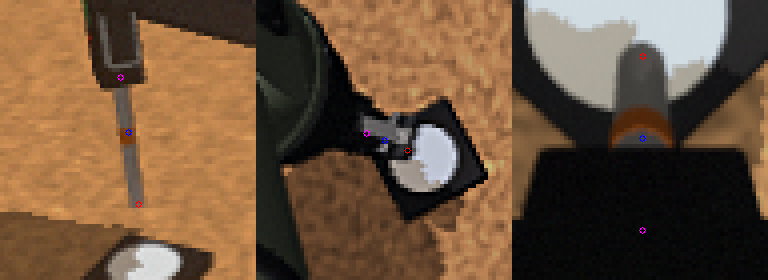

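The predicted tip, band and handset underside all fall on the probe in all three views, so it is upright with a known offset. Now the hover height.

```bash
python3 -m jog '[[[-1.5,-3,15,0,0,0,0.2],[0,0,10,0,0,0,0.2],[0,0,6,0,0,0,0.2],[0,0,0,0,0,0,0.2],[0,0,0,0,0,0,0.2]]]'
python3 - <<'E'
from h import *
delta([.4375,.275,.22],-0.277)
for c in ['side','top']:
    f=bot.grab_frame(c)
    print(c,[(q,np.round(d['xyz'],4),round(d['conf'],2)) for q in ('probe','probe_tip','tile_face') for d in bot.spot_point(q,f) if d['xyz'][1]>0.2])
E
```

```text
clock: 10.6
position: [0.4373, 0.2746, 0.2197]
tool_rot: [3.141, 0.002, -0.278]
force: [-0.3, 0.5, -0.6]
grip_width: 0.0274
finger_force: 49.5
shift mm [ 0.1 -0.4 -0.3] turn [ 0.0002  0.002  -0.0009] at [0.4373 0.2746 0.2197]
side [('probe', array([0.4351, 0.2774, 0.0363]), 0.56), ('probe_tip', array([0.4345, 0.2754, 0.0377]), 0.8), ('tile_face', array([0.44  , 0.277 , 0.0175]), 0.61)]
top [('tile_face', array([0.4341, 0.2768, 0.0164]), 0.95)]
```

Tip at about 0.036 m, centred over the tile. I'll hold for 3 s.

```bash
for i in 1 2 3 4 5 6; do python3 -m jog '[[[0,0,0,0,0,0,0.2],[0,0,0,0,0,0,0.2],[0,0,0,0,0,0,0.2],[0,0,0,0,0,0,0.2],[0,0,0,0,0,0,0.2]]]' | head -3; done
python3 -m jog '[[[0,0,-20,0,0,0,0.2],[0,0,-25,0,0,0,0.2],[0,0,-25,0,0,0,0.2],[0,0,-25,0,0,0,0.2],[0,0,-20,0,0,0,0.2]]]'
python3 - <<'E'
from h import *
delta([.53,.124,.333])
E
```

```text
clock: 11.5
position: [0.4371, 0.2746, 0.2194]
tool_rot: [3.141, 0.002, -0.278]
clock: 12.0
position: [0.4371, 0.2747, 0.2194]
tool_rot: [3.141, 0.002, -0.278]
clock: 12.5
position: [0.4371, 0.2747, 0.2194]
tool_rot: [3.141, 0.002, -0.278]
clock: 13.0
position: [0.4371, 0.2747, 0.2194]
tool_rot: [3.141, 0.002, -0.278]
clock: 13.5
position: [0.4371, 0.2747, 0.2194]
tool_rot: [3.141, 0.002, -0.278]
clock: 14.0
position: [0.4371, 0.2747, 0.2194]
tool_rot: [3.141, 0.002, -0.278]
clock: 14.5
position: [0.4374, 0.2746, 0.3358]
tool_rot: [-3.141, 0.002, -0.278]
force: [0.4, -0.1, -1.8]
grip_width: 0.0275
finger_force: 49.4
shift mm [130.4 119.5   2.6] turn [-0.0004  0.0016 -0.    ] at [0.4374 0.2746 0.3358]
```

```bash
python3 -m jog '[[[32,30,0,0,0,0,0.2],[32,30,0,0,0,0,0.2],[32,30,0,0,0,0,0.2],[32,30,0,0,0,0,0.2],[0,0,0,0,0,0,0.2]]]'
cat >> h.py <<'E'
def hole(f,g,z=.099):
    "centre of hole mouth: plate-green mask, the inner contour nearest the guess"
    h=cv2.cvtColor(f['img'],cv2.COLOR_RGB2HSV); m=cv2.inRange(h,(50,130,30),(75,255,255)); u=proj(f,g)
    cs,hi=cv2.findContours(m,cv2.RETR_CCOMP,cv2.CHAIN_APPROX_NONE)
    for c,k in zip(cs,hi[0]):
        if len(c)<12: continue
        W=(np.array([back(f,q[0],z)[:2] for q in c])*1000).astype(np.float32)
        if np.linalg.norm(W.mean(0)/1000-np.array(g)[:2])<.08: print('inner' if k[3]>=0 else 'outer',len(c),c.mean(0).round(),cv2.minAreaRect(W),cv2.minEnclosingCircle(W))
E
python3 - <<'E'
from h import *
p,R=pose();f=wrist(); save(f,'w5.png'); print(p,proj(f,[.59,.1245,.099])); hole(f,[.59,.1245,.099])
print([(np.round(d['xyz'],4),d['conf']) for d in bot.spot_point('green_hole',f)])
for c in ['top','side']: f=bot.grab_frame(c); print(c); hole(f,[.59,.1245,.099])
E
```

```text
clock: 15.0
position: [0.5297, 0.1186, 0.3341]
tool_rot: [3.139, 0.001, -0.285]
force: [-1.2, 1.2, -1.6]
grip_width: 0.0277
finger_force: 49.6
[0.52965707 0.11855045 0.33412752] [233.25001286 114.39472213]
outer 387 [[232. 112.]] ((590.8053588867188, 125.52112579345703), (124.85588073730469, 58.82156753540039), 80.02496337890625) ((591.2221069335938, 125.56342315673828), 68.52306365966797)
inner 35 [[177. 120.]] ((599.85693359375, 177.40122985839844), (11.612802505493164, 11.622784614562988), 27.250307083129883) ((599.748046875, 177.6977081298828), 6.394218921661377)
inner 37 [[287. 108.]] ((581.7550048828125, 73.88496398925781), (12.25363540649414, 11.794885635375977), 73.77230834960938) ((581.7449340820312, 74.053466796875), 6.414221286773682)
inner 67 [[232. 114.]] ((590.7421875, 125.23516845703125), (22.139230728149414, 21.914716720581055), 28.52607536315918) ((590.8107299804688, 124.89430236816406), 11.586970329284668)
[(array([0.5922, 0.129 , 0.1006]), 0.92)]
top
outer 82 [[227. 178.]] ((583.7914428710938, 89.90916442871094), (57.00404739379883, 60.23540115356445), 81.65621185302734) ((584.117431640625, 90.79104614257812), 39.54134750366211)
inner 13 [[231. 179.]] ((583.0501708984375, 73.0005874633789), (14.46969985961914, 11.982500076293945), 44.518795013427734) ((582.662109375, 72.93700408935547), 7.876855373382568)
side
outer 106 [[253. 168.]] ((586.0601196289062, 118.11109924316406), (140.70220947265625, 65.30159759521484), 79.20878601074219) ((581.21044921875, 118.87446594238281), 73.73829650878906)
inner 13 [[262. 174.]] ((583.582275390625, 75.26199340820312), (20.059507369995117, 13.09647274017334), 21.216947555541992) ((583.973388671875, 74.25430297851562), 10.082319259643555)
```

View pics/w5.png

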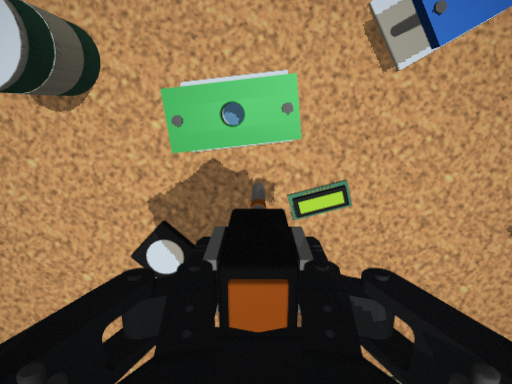

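The wrist view shows the hole at (232,114), free of anything, with the blue station well off at upper right. The hole is at (0.5908, 0.1253), which its two screws confirm.

```bash
python3 -m jog '[[[0,0,0,0,0,0,0.2],[0,0,0,0,0,0,0.2]]]'
python3 - <<'E'
from h import *
f=wrist();hole(f,[.59,.1245,.099])
delta([.5908,.1253,.31],-0.278)
E
```

```text
clock: 15.4
position: [0.5272, 0.125, 0.3342]
tool_rot: [3.141, 0.002, -0.276]
force: [0.7, -0.3, -1.5]
grip_width: 0.0274
finger_force: 49.6
outer 390 [[239. 107.]] ((590.83203125, 125.54788208007812), (124.88776397705078, 58.935489654541016), 80.04236602783203) ((591.0896606445312, 125.36790466308594), 68.63482666015625)
inner 35 [[183. 115.]] ((599.8241577148438, 177.39508056640625), (11.587120056152344, 11.529753684997559), 28.02549171447754) ((599.8882446289062, 177.50271606445312), 6.258195400238037)
inner 37 [[294. 103.]] ((581.9544067382812, 74.16426849365234), (11.83784294128418, 12.203969955444336), 29.2694091796875) ((581.8870239257812, 74.12933349609375), 6.54484224319458)
inner 67 [[239. 109.]] ((590.6475219726562, 125.09491729736328), (22.10129165649414, 21.7298583984375), 29.29201889038086) ((590.7941284179688, 125.1864013671875), 11.580802917480469)
shift mm [ 61.  -17.8  24.1] turn [0.0002 0.0021 0.0014] at [0.5273 0.1248 0.3342]
```

```bash
python3 -m jog '[[[31,-9,0,0,0,0,0.2],[30,-9,0,0,0,0,0.2],[0,0,12,0,0,0,0.2],[0,0,12,0,0,0,0.2],[0,0,0,0,0,0,0.2]]]'
python3 -m jog '[[[0,0,0,0,0,0,0.2],[0,0,0,0,0,0,0.2]]]'
cat > crop.py <<'E'
from h import *
import sys
p,R=pose(); im=[]; A=R.apply([0,0,-1]); Hh=np.array([.5908,.1253,.099]); print(p,A)
for c in ['side','top','wrist']:
    f=wrist() if c=='wrist' else bot.grab_frame(c)
    tip=p-A*.1839; P=[proj(f,tip),proj(f,tip+A*.055),proj(f,tip+A*.095)]
    u,v=proj(f,Hh).round().astype(int)
    g=cv2.resize(f['img'][v-35:v+35,u-32:u+32],None,fx=4,fy=4,interpolation=cv2.INTER_CUBIC); T=lambda q:tuple(int(x) for x in (q-[u-32,v-35]+.5)*4)
    for q,col in zip(P,((255,0,0),(0,0,255),(255,0,255))): cv2.circle(g,T(q),3,col,1)
    for a in np.linspace(0,6.28,24): cv2.circle(g,T(proj(f,Hh+[.011*np.cos(a),.011*np.sin(a),0])),1,(255,255,0),-1)
    im.append(g)
cv2.imwrite('pics/'+sys.argv[1],np.hstack(im)[:,:,::-1])
delta([.5908,.1253,float(sys.argv[2])],-0.278)
E
python3 crop.py c2.png .228
```

```text
clock: 15.95
position: [0.5897, 0.1249, 0.3081]
tool_rot: [3.14, 0.005, -0.277]
force: [-0.6, -1.1, -0.9]
grip_width: 0.0274
finger_force: 49.6
clock: 16.15
position: [0.5909, 0.1249, 0.3106]
tool_rot: [-3.141, 0.002, -0.278]
force: [-0.3, -0.6, -1.4]
grip_width: 0.0275
finger_force: 49.6
[0.59088071 0.12485272 0.31064551] [ 1.49014198e-03 -5.25997531e-04  9.99998751e-01]
shift mm [-0.2 -0.4 82.6] turn [-0.0001  0.0015  0.0003] at [0.591  0.1248 0.3106]
```

View pics/c2.png

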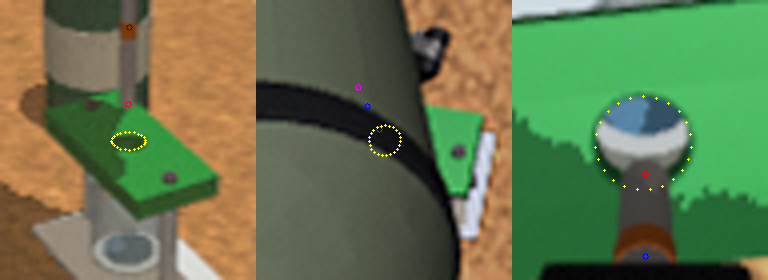

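In side and wrist views the tip lines up with the hole, at wrist crop (645,175) against a hole centred on x≈643. I'll lower halfway in small steps and watch the force.

```bash
python3 -m jog '[[[-0.2,-0.4,8,0,0.0015,0,0.2],[0,0,9,0,0,0,0.2],[0,0,9,0,0,0,0.2],[0,0,9,0,0,0,0.2],[0,0,9,0,0,0,0.2]]]'
python3 -m jog '[[[0,0,9,0,0,0,0.2],[0,0,9,0,0,0,0.2],[0,0,8,0,0,0,0.2],[0,0,0,0,0,0,0.2],[0,0,0,0,0,0,0.2]]]'
python3 crop.py c3.png .228
```

```text
clock: 16.8
position: [0.5908, 0.1251, 0.2649]
tool_rot: [3.141, 0.001, -0.278]
force: [-0.2, 0.3, -1.5]
grip_width: 0.0275
finger_force: 49.6
clock: 17.3
position: [0.591, 0.1251, 0.24]
tool_rot: [3.141, 0.001, -0.278]
force: [-0.6, 0.5, -1.3]
grip_width: 0.0274
finger_force: 49.6
[0.59100446 0.12513416 0.24002559] [7.05528536e-04 1.78393235e-04 9.99999735e-01]
shift mm [-0.4 -0.  12.5] turn [-0.      0.      0.0002] at [0.5911 0.1252 0.2405]
```

View pics/c3.png

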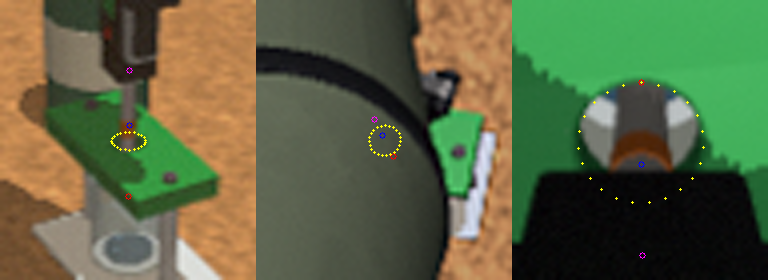

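The rod is central in the hole, with equal gaps left and right. The band's centre sits about 12 mm above the plate top, so this is the final lowering.

```bash
python3 -m jog '[[[-0.3,0,6,0,0,0,0.2],[0,0,4,0,0,0,0.2],[0,0,2.3,0,0,0,0.2],[0,0,0,0,0,0,0.2],[0,0,0,0,0,0,0.2]]]'
python3 -m jog '[[[0,0,0,0,0,0,0.2],[0,0,0,0,0,0,0.2],[0,0,0,0,0,0,0.2],[0,0,0,0,0,0,0.2]]]'
python3 - <<'E'
from h import *
delta([.5908,.1253,.228],-0.278)
f=bot.grab_frame('side'); print([(np.round(d['xyz'],4),d['conf']) for d in bot.spot_point('probe_band',f)])
h=cv2.cvtColor(f['img'],cv2.COLOR_RGB2HSV); u,v=proj(f,[.5908,.1253,.099]).round().astype(int); print(u,v,proj(f,[.5908,.1253,.105]))
m=cv2.inRange(h,(3,140,60),(22,255,255)); ys,xs=np.nonzero(m[v-8:v+7,u-5:u+6]); print(sorted(zip((ys+v-8).tolist(),(xs+u-5).tolist())))
E
```

```text
clock: 17.95
position: [0.5907, 0.1252, 0.2277]
tool_rot: [3.141, 0.001, -0.278]
force: [-0.9, -0.1, -2.0]
grip_width: 0.0273
finger_force: 49.6
clock: 18.35
position: [0.5907, 0.1253, 0.2278]
tool_rot: [3.141, 0.001, -0.278]
force: [0.6, -0.1, -0.8]
grip_width: 0.0272
finger_force: 49.6
shift mm [ 0.1 -0.1 -0.2] turn [0.0002 0.0005 0.0003] at [0.5907 0.1253 0.2278]
[(array([ 0.4376, -0.2362,  0.0433]), 0.88), (array([0.5915, 0.1273, 0.0998]), 0.7), (array([ 0.3477, -0.2389,  0.0718]), 0.58)]
252 165 [251.66791323 162.82765813]
[(164, 253), (165, 250), (165, 251), (165, 252), (165, 253), (166, 250), (166, 251), (166, 252), (166, 253), (167, 250), (167, 251), (167, 252)]
```

```bash
python3 -c "
from workcell import bot
print(bot.job_done())"
```

```text
the job is handed in; nothing more can be done
None
```

I handed the job in after about 18 s. The white reference was taken first, with the tip held still about 20 mm above the tile for over 3 s. The probe is now held upright and centred in the green guide hole with its orange band level with the plate top to within about 1 mm; no sign of touching anything at that station.

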